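Push the jammed plug out of the guide sleeve

TASK

A black plug is jammed inside the steel sleeve that is clamped in the blue bench vise. Take the long slender drift from the tool board, push it into the sleeve's open mouth and drive the plug out of the far end so that it drops into the metal tray. Then draw the drift out and lay it back where it lay on the board.

Things in the scene. Friction and masses are not known exactly. Their poses are not given: they have to be found in the camera images.
- drift: Longest of three loose aluminium drifts (others: 55 shank; white 50 disc on the tip), lying on an 18 board, order varies, 80 apart. Handle block 110x28 wide x40 high; round shank 16 dia, 150 long, past the board's edge; 0.4 kg. Origin: handle underside, mid-width, by the balance point. x to the tip, z up: handle x -85 to +25, shank to +175, shank axis 20 above the underside. Sizes in mm.
- vise: Fixed blue bench vise clamping a level steel sleeve 110 long, 52 outside, 44 bore, open at both ends. Origin: on the bench under the sleeve's middle. x along the sleeve, from the mouth to push in at (x -55) to the far end (x +55); sleeve axis 90 above the bench. Jaws x -45 to +45, top 109 high. A spring strip hangs 2 to 4 below the bore's roof and makes the plug drag. Sizes in mm.
- plug: The jammed plug: black nylon cylinder 42 mm in diameter, 40 mm long, 65 g, lying lengthwise inside the sleeve, x along its axis. Origin: its centre, at the start within 20 mm of the sleeve's middle. It takes about 3 to 8 N to slide, and falls once pushed wholly out of the far end.
- tray: Open aluminium tray, fixed on the bench below the sleeve's far end: 130 mm along its x (the sleeve's direction), 150 mm along y, 45 mm high, walls and floor 4 mm. Origin: centre of its underside.
Mind the look-alikes: they are no part of the job. What is shaped like the tray but turquoise is not meant.

How it is judged:
On the way, in this order (a step that is already met when the one before it is completed fails the run):
1. the drift pushes the plug along while the plug is still in the sleeve (contact force between drift and plug above 0.5 N and distance of plug from where it was at the start of the episode above 0.005 m and x of plug in the frame of vise between -0.05 and 0.06 m and z of plug in the frame of vise between 0.075 and 0.105 m), for 0.1 s.
2. the plug has dropped into the tray (x of plug in the frame of tray between -0.06 and 0.06 m and y of plug in the frame of tray between -0.07 and 0.07 m and z of plug in the frame of tray between 0 and 0.05 m), for 0.2 s.
At the end, for the whole second after the job is handed in: The plug lies still inside the tray, and the drift lies still and level on the board again, released, within 40 mm of where it lay at the start and within 10 degrees of upright (all of step 2 and linear speed of each of plug, drift below 0.05 m/s and distance of drift from where it was at the start of the episode below 0.04 m and angle between drift's own z axis and vertical below 0.17 rad); the robot touches nothing.
It also fails if it takes over 51 s, if anything falls off the work surface, if the arm or the gripper's body presses on something with over 40 N, if the wrist force passes 120 N, or if a joint passes its speed limit or range.

ROBOT

A 6-joint arm with a two-finger parallel gripper is mounted at the origin on the work surface. World frame = base frame: x ahead of the robot, y to its left, z up, the work surface at z = 0. Lengths are in m, angles in rad, forces in N, time in s.
With the tool pointing down it reaches from about 0.3 to 0.775 m from the base axis. Payload 14.6 kg.
Tool frame: the origin (TCP) lies midway between the tips of the shut fingers; the grasp point (between the pads) lies 19 mm behind it; x points along the fingers, z is the direction in which the jaws open and shut, and the axes are right-handed (so a half turn about x gives the same grasp; the last joint's range is limited). The gripper opens to 85 mm and grips with 20 to 120 N. Pads are 22 mm wide; open, the fingers measure 114 mm over their backs; the gripper's body (76 mm by 85 mm) begins 54 mm behind the grasp point. The pads swing forward as they close: fully open they stand 13 mm farther back than shut.
Start: joints at [1.106, 0.3, 1.521, -0, 1.321, -0.067], TCP at [0.213, 0.507, 0.195] pointing down, gripper open.
Joint ranges: [-3.03, 3.03], [-0.79, 2.21], [0.23, 2.52], [-1.04, 4.18], [0, 3.07], [-2.55, 2.55]. Speed limits (rad/s): [2.22, 2.22, 2.57, 3.14, 3.14, 3.14].

INTERFACE

Orientations are given as [roll, pitch, yaw] about the fixed x, y, z axes, in that order (R = Rz(yaw) Ry(pitch) Rx(roll)).
In Python, from cell import observe, eyes, arm gives the robot as it stands.
- The arm moves only by the tool jog_arm, never from a script. Its argument "series" is text: rows parted by semicolons, each of 7 numbers parted by spaces: the shift along the tool's x, y, z in cm, then the turn, a rotation vector about the tool's x, y, z in degrees, then the finger opening in cm, from 0 to 8.54. A call has 1 to 10 rows; each row shifts and turns the pose as measured when the row begins, along the tool's axes as they then stand; what a row does not reach is not made up. A row lasts 1/8 s, in which the tool goes at most 62.5 mm and 10.7 degrees, less where a joint would pass 70% of its speed; a pose out of reach is approached as far as the arm can. A call is refused whole if a number of a shift passes 6.25 or a number of a turn 10.7, either way. A call with a gripper value outside its range is refused whole. The fingers move at their own pace and stop on an object; "newtons" is the grip in N (left out, the last holds). Time passes only in rows, so rows that do not move let the fingers close. It gives the time, the measured TCP pose, the force and the opening at its end, in the units of the state.
- observe(): the state, without advancing time (a new reading comes with each control period).
- eyes.read_camera(name): name is "scene" or "top" or "wrist"; returns the picture (480x640x3 uint8, red, green, blue); there is no depth.
- eyes.calibration(name): a dict with "intrinsics" (3x3 intrinsics, pixels), "eye" and "orientation" of the camera in the world. Camera axes: x right, y down, z forward; pixel columns grow to the right and rows downward; lengths in m; the calibration is good to about 2 mm. A picture is of the moment at which its call begins: read the wrist's pose just before it. calibration takes no time and is no camera call; for the wrist camera it gives the pose at the moment of the call.
- arm.finish_job(): hands the job in, once; it reports no verdict.
The state is a dict: "time": time; "joint_pos": joint angles; "qd": joint speeds; "tau": joint torques, N m; "tcp_pos": TCP position; "orientation": TCP orientation; "wrist_force": force on the tool from outside, world axes, zero at the start; "wrist_torque": the same for the moment, N m; "width": finger opening in m.
Only numpy, scipy, OpenCV 4.12 (cv2) and the standard library are available. Lean on these libraries where they do the work, as an engineer would, in place of code of your own. Each camera call takes 0.05 s, during which the arm holds its last target. There are 200 camera calls.

## Working session

There is one attempt and no reset: what is moved stays moved. The work goes in short steps, Python scripts to look and compute and a tool call to move; the robot and the scene stay as the last step left them, time stands still between calls to the robot, and variables do not carry over. Pictures are saved under pics/ and viewed, about 8 in all and at most 12, crops included, and the job is handed in when it is done.

Besides the shell and the picture viewer there is one more tool, called after "Request:" by a JSON object that holds its "name" and its "arguments", one argument or row to a line. jog_arm: Moves the arm, as the interface text tells. Its arguments: {"type":"object","properties":{"series":{"type":"string"},"newtons":{"type":"number"}},"required":["series"]}

```bash
mkdir -p pics; ls
python3 - <<'E'
from cell import observe, eyes, arm
import cv2,numpy as np
print(observe())
for n in("scene","top"):
    c=eyes.calibration(n);print(n,c)
    cv2.imwrite(f"pics/{n}0.png",eyes.read_camera(n)[:,:,::-1])
E
```

```text
pics
{'time': 0.0, 'joint_pos': array([ 1.10637573e+00,  3.00458950e-01,  1.52159505e+00, -8.14408819e-06,
        1.32069272e+00, -6.66133665e-02]), 'qd': array([-0.00102244,  0.001255  , -0.00137274, -0.00201713,  0.00216645,
       -0.00041959]), 'tau': array([ 2.29971418e-03, -5.43498552e+01, -3.61794448e+01,  6.53403185e-05,
        3.98247968e-03, -3.46558613e-05]), 'tcp_pos': array([0.21295485, 0.50679675, 0.19412209]), 'orientation': array([ 3.08181448,  1.56964224, -2.0283797 ]), 'wrist_force': array([-0.23477422,  0.29032182, -0.33761906]), 'wrist_torque': array([-0.01327728,  0.00113207, -0.01439116]), 'width': 0.08558219906525334}
scene {'intrinsics': array([[617.34155344,   0.        , 330.21340872],
       [  0.        , 617.34155344, 237.60842833],
       [  0.        ,   0.        ,   1.        ]]), 'eye': array([ 0.83230087, -0.7074872 ,  1.08301145]), 'orientation': array([-2.39377936,  0.01877756,  0.45085764])}
top {'intrinsics': array([[438.28172261,   0.        , 318.22693378],
       [  0.        , 438.28172261, 240.90507781],
       [  0.        ,   0.        ,   1.        ]]), 'eye': array([0.25200104, 0.09641642, 0.88640899]), 'orientation': array([-2.9422601 ,  0.01005071, -1.59458186])}
```

View pics/top0.png

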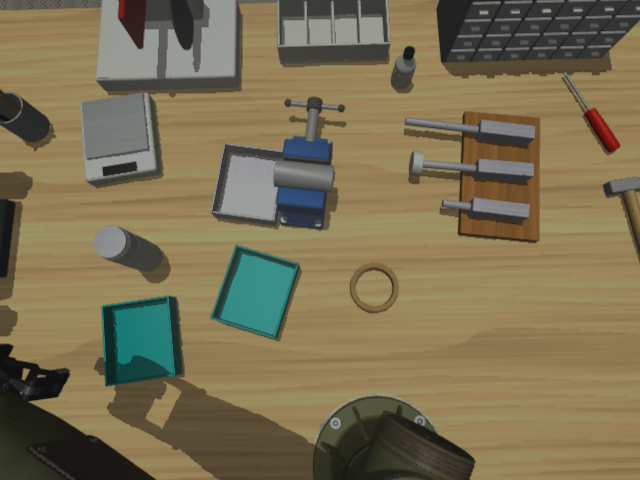

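View pics/scene0.png

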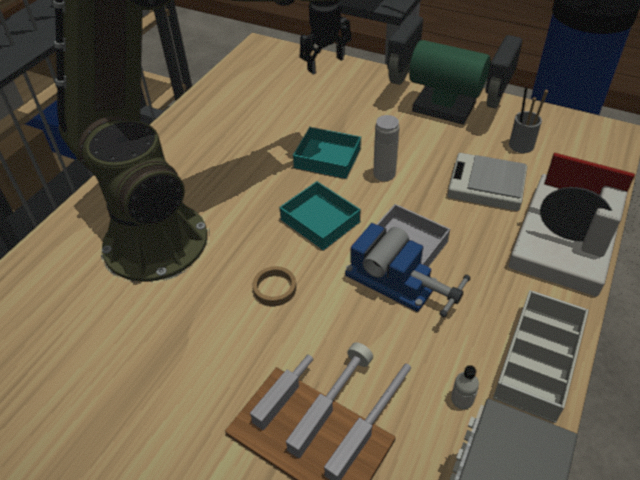

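The top view shows three drifts on the board, all with tips to the left (+y). Their handles are at (507,131), (505,169) and (500,209). The candidates:
- The long one has its tip at (407,122).
- The white-disc one has its disc at (416,164).
- The short one has its tip at (444,204).

I choose the first, the longest and without a disc. The vise sleeve runs from (333,177), the mouth facing the drifts, to (275,174), with the metal tray at (250,185). The turquoise trays are decoys.

```bash
cat > h.py <<'E'
from cell import observe, eyes, arm
import cv2,numpy as np
from scipy.spatial.transform import Rotation as R
def ray(c,uv):
    d=np.linalg.inv(c["intrinsics"])@np.array([uv[0],uv[1],1.]); return R.from_euler("xyz",c["orientation"]).apply(d)
def onplane(c,uv,z):
    d=ray(c,uv); return c["eye"]+d*(z-c["eye"][2])/d[2]
def proj(c,p):
    q=c["intrinsics"]@R.from_euler("xyz",c["orientation"]).inv().apply(np.array(p)-c["eye"]); return q[:2]/q[2]
def toolR(yaw):
    # tool x down; tool y along horizontal heading yaw (drift direction); z = x cross y
    x=np.array([0,0,-1.]);y=np.array([np.cos(yaw),np.sin(yaw),0]);return R.from_matrix(np.c_[x,y,np.cross(x,y)])
def delta(pos,rot):
    s=observe();r=R.from_euler("xyz",s["orientation"])
    return np.round(r.inv().apply(np.array(pos)-s["tcp_pos"])*100,2),np.round((r.inv()*rot).as_rotvec(degrees=True),1)
E
python3 - <<'E'
from h import *
im=cv2.imread("pics/top0.png")
a=cv2.resize(im[90:250,400:550],None,fx=4,fy=4,interpolation=cv2.INTER_CUBIC)[:600]
b=cv2.resize(im[90:240,200:350],None,fx=4,fy=4,interpolation=cv2.INTER_CUBIC)
cv2.imwrite("pics/crop1.png",cv2.resize(np.hstack([a[:600,:400*0+600],b]),(800,400)) if 0 else np.hstack([a[:400,:560],b[:400,:0]]))
# sleeve+drift at 5x stacked
A=cv2.resize(im[100:160,400:550],None,fx=5,fy=5,interpolation=cv2.INTER_CUBIC)
B=cv2.resize(im[140:200,205:355],None,fx=5,fy=5,interpolation=cv2.INTER_CUBIC)
cv2.imwrite("pics/crop1.png",np.vstack([A,B]))
E
```

```text
(no output)
```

View pics/crop1.png

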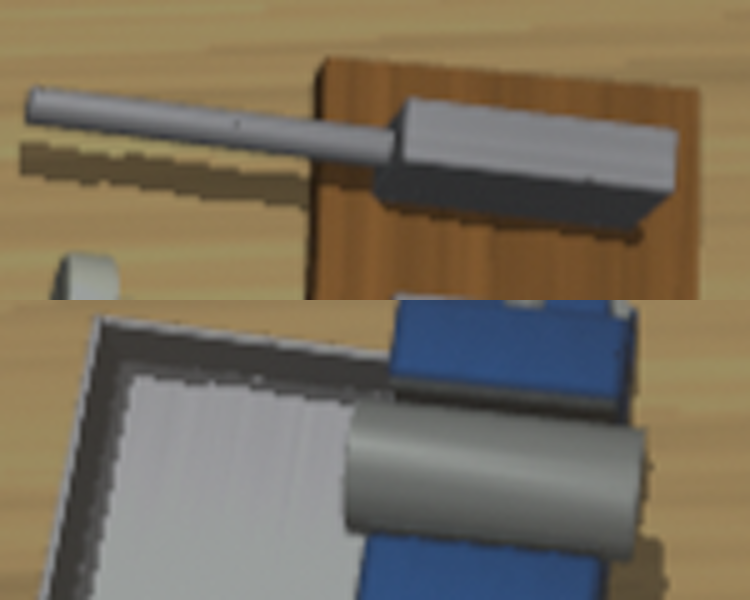

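Run:
```python
from h import *
c=eyes.calibration("top")
H=[onplane(c,(400+u/5,100+v/5),.058) for u,v in[(406,97),(677,129),(672,190),(402,163)]]
for p in H:print(p.round(4))
f=(H[0]+H[3])/2;b=(H[1]+H[2])/2;print("len",np.linalg.norm(f-b),"w",np.linalg.norm(H[0]-H[3]),np.linalg.norm(H[1]-H[2]))
d=f-b;print("yaw",np.degrees(np.arctan2(d[1],d[0])))
t=onplane(c,(400+30/5,100+105/5),.038);print("tip",t,np.linalg.norm((t-f)[:2]))
d=t-b;yd=np.arctan2(d[1],d[0]);print("yaw tip",np.degrees(yd))
print("origin est",(f+b)/2+ .030*np.array([np.cos(yd),np.sin(yd),0]))
# sleeve: silhouettes at 4 points -> axis
P=lambda u,v:(205+u/5,140+(v-300)/5)
m=onplane(c,P(637,494),.09);e=onplane(c,P(354,465),.09)
d=e-m;print("sleeve",m,e,np.linalg.norm(d),np.degrees(np.arctan2(d[1],d[0])),"mid",(m+e)/2)
print("w",np.linalg.norm(onplane(c,P(645,430),.09)-onplane(c,P(630,558),.09)))
# scene check
cs=eyes.calibration("scene");print("scene px: tip",proj(cs,t),"mouth",proj(cs,m),"far",proj(cs,e),"handle top", [proj(cs,p).round() for p in H])
im=cv2.imread("pics/scene0.png")
A=cv2.resize(im[350:480,300:430],None,fx=4,fy=4,interpolation=cv2.INTER_CUBIC)
B=cv2.resize(im[210:340,330:400],None,fx=4,fy=4,interpolation=cv2.INTER_CUBIC)
cv2.imwrite("pics/crop2.png",np.hstack([A,B]))
```

```text
[ 0.6631 -0.2367  0.058 ]
[ 0.646  -0.3447  0.058 ]
[ 0.6196 -0.3395  0.058 ]
[ 0.6344 -0.2323  0.058 ]
len 0.10871871534175281 w 0.02906103426935325 0.026840311324919163
yaw 81.57045277501992
tip [ 0.67392781 -0.08824428  0.038     ] 0.14843547076363142
yaw tip 80.79376218907
origin est [ 0.6455572  -0.25868327  0.058     ]
sleeve [0.53319249 0.07068407 0.09      ] [0.54782077 0.17869373 0.09      ] 0.10899575512988735 82.28708334028444 mid [0.54050663 0.1246889  0.09      ]
w 0.051633577592708084
scene px: tip [406.39464246 367.09500862] mouth [372.49970177 268.76003417] far [398.07459938 236.61256424] handle top [array([371., 426.]), array([336., 476.]), array([323., 467.]), array([357., 417.])]
```

View pics/crop2.png

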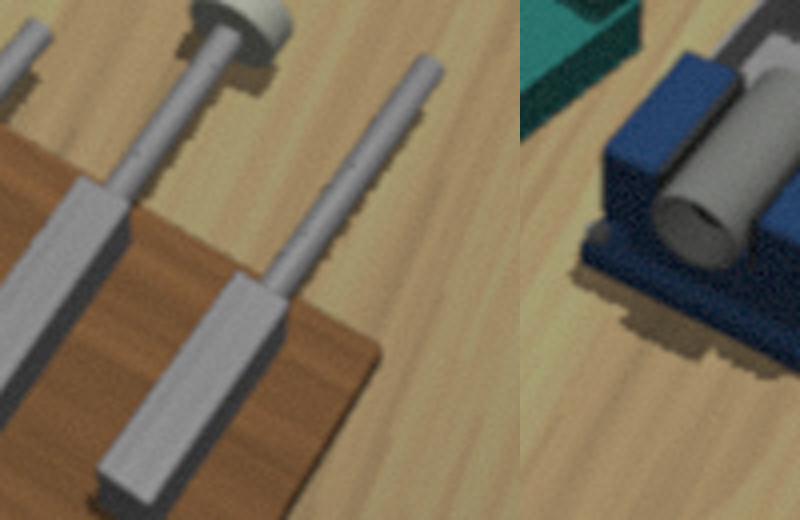

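The scene view agrees with the top measurement to about 3 mm. The long drift's tip is seen at (407,366) against (406,367) predicted, and the sleeve mouth at (374,268) against (372,269). Handle length, width, shank and sleeve sizes all match.

Run:
```python
from h import *
s=observe();r=R.from_euler("xyz",s["orientation"]);print(r.as_matrix().round(3))
for y in(81.2,81.2-180):print(y,delta([0.6456,-.2587,.3],toolR(np.radians(y))))
rr=toolR(np.radians(81.2-180))
print(rr.inv().apply(np.array([.6456,-.2587,.3])-np.array([.213,.5068,.3]))*100)
c=eyes.calibration("top");print("bottle base-ish",onplane(c,(150,262),0),"top",onplane(c,(112,243),.15))
```

```text
[[-0.    -0.922  0.387]
 [-0.001  0.387  0.922]
 [-1.     0.    -0.001]]
81.2 (array([-10.53, -69.54, -53.83]), array([76. , -0.1,  0. ]))
-98.8 (array([-10.53, -69.54, -53.83]), array([-1.04e+02, -0.00e+00, -1.00e-01]))
[ 7.12919307e-16  6.90307153e+01 -5.44618255e+01]
bottle base-ish [0.39600961 0.44714354 0.        ] top [0.4063928  0.45515912 0.15      ]
```

Request:
{"name": "jog_arm", "arguments": {
  "series": "-2 0 0 10.5 0 0 5.5;-2 0 0 10.5 0 0 5.5;-2 0 0 10.5 0 0 5.5;-2 0 0 10.5 0 0 5.5;-2 0 0 10.5 0 0 5.5;-1 0 0 10.5 0 0 5.5;0 0 0 10.5 0 0 5.5;0 0 0 3 0 0 5.5"
}}

```text
time: 1.1
tcp_pos: [0.2126, 0.5061, 0.3049]
orientation: [-1.841, 1.563, -2.037]
wrist_force: [-0.1, 0.9, -0.6]
width: 0.0548
```

Request:
{"name": "jog_arm", "arguments": {
  "series": "0 -4.6 3.6 0 0 0 5.5;0 -4.6 3.6 0 0 0 5.5;0 -4.6 3.6 0 0 0 5.5;0 -4.6 3.6 0 0 0 5.5;0 -4.6 3.6 0 0 0 5.5;0 -4.6 3.6 0 0 0 5.5;0 -4.6 3.6 0 0 0 5.5;0 -4.6 3.6 0 0 0 5.5;0 -4.6 3.6 0 0 0 5.5;0 -4.6 3.6 0 0 0 5.5"
}}

```text
time: 2.35
tcp_pos: [0.4805, -0.0299, 0.3054]
orientation: [-1.905, 1.56, -2.097]
wrist_force: [0.2, 1.3, 0.3]
width: 0.055
```

Run:
```python
from h import *
s=observe();print(s["time"],s["tcp_pos"],s["joint_pos"],delta([0.6456,-.2587,.17],toolR(np.radians(81.2))))
```

```text
2.35 [ 0.48051852 -0.02993196  0.30541232] [-0.13233182  0.0843415   1.52271714 -0.01019659  1.53877033  0.05965545] (array([ 13.67, -19.17,  20.61]), array([-2.2, -0.2,  0.6]))
```

Request:
{"name": "jog_arm", "arguments": {
  "series": "1.5 -3.8 4.1 -2 0 0.5 5.5;2.5 -3.8 4.1 0 0 0 5.5;2.5 -3.8 4.1 0 0 0 5.5;2.5 -3.8 4.1 0 0 0 5.5;2.5 -3.8 4.1 0 0 0 5.5;0 0 0 0 0 0 5.5"
}}

```text
time: 3.1
tcp_pos: [0.6535, -0.2602, 0.1823]
orientation: [3.032, 1.561, 2.872]
wrist_force: [0.0, 0.1, 0.4]
width: 0.0546
```

Run:
```python
from h import *
c=eyes.calibration("wrist");cv2.imwrite("pics/w1.png",eyes.read_camera("wrist")[:,:,::-1])
s=observe();print(s["time"],s["tcp_pos"],s["joint_pos"],delta([0.6456,-.2587,.05],toolR(np.radians(81.2))))
for p in[(.6631,-.2367,.058),(.646,-.3447,.058),(.6196,-.3395,.058),(.6344,-.2323,.058),(.674,-.088,.038)]:print(proj(c,p).round())
```

```text
3.15 [ 0.65359396 -0.25896613  0.18529733] [-4.28801036e-01  6.68761537e-01  1.00647966e+00 -1.31719168e-03
  1.47244162e+00 -2.69708787e-01] (array([13.53, -0.11, -0.71]), array([-0.3, -0.4, -0. ]))
[327. 191.]
[326. 320.]
[294. 319.]
[289. 192.]
[310. -19.]
```

View pics/w1.png

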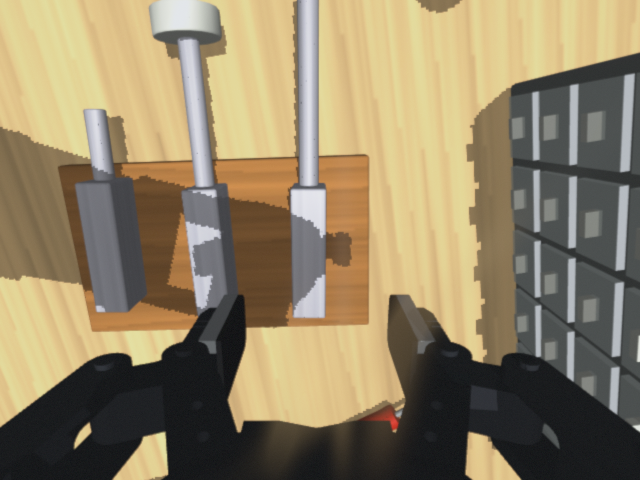

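Run:
```python
from h import *
c=eyes.calibration("wrist")
P=[onplane(c,p,.058) for p in[(292,186),(326,186),(326,317),(293,317)]]
f=(P[0]+P[1])/2;b=(P[2]+P[3])/2;d=f-b
print(np.linalg.norm(d),np.linalg.norm(P[0]-P[1]));u=d/np.linalg.norm(d);yaw=np.arctan2(d[1],d[0]);print(np.degrees(yaw));o=f-.025*u;print("origin",o)
t=onplane(c,(306,0),.038)
s=observe();print(s["tcp_pos"],delta([o[0],o[1],.05],toolR(yaw)),R.from_euler("xyz",s["orientation"]).as_matrix().round(3))
```

```text
0.11166022492672055 0.026408430142869876
80.93482547114513
origin [ 0.6465007  -0.25435861  0.058     ]
[ 0.65359396 -0.25896613  0.18529733] (array([13.53,  0.34, -0.69]), array([-0. , -0.4, -0. ])) [[-0.006  0.158  0.987]
 [ 0.001  0.987 -0.158]
 [-1.     0.    -0.006]]
```

The long drift's handle spans (292–326, 186–317), as predicted; its origin is (0.6465, -0.255). I'll go down on it.

Request:
{"name": "jog_arm", "arguments": {
  "series": "3 0.2 -0.65 0 -0.4 0 5.5;4 0 0 0 0 0 5.5;4 0 0 0 0 0 5.5;2 0 0 0 0 0 5.5;0 0 0 0 0 0 5.5"
}}

```text
time: 3.78
tcp_pos: [0.6493, -0.2526, 0.0617]
orientation: [-0.189, 1.557, -0.345]
wrist_force: [-0.1, 0.1, 0.4]
width: 0.0552
```

Run:
```python
from h import *
s=observe();print(s["tcp_pos"],s["wrist_force"],delta([.6462,-.2555,.028],toolR(np.radians(81))))
```

```text
[ 0.64933033 -0.25259275  0.06168178] [-0.11534613  0.09248736  0.43078605] (array([ 3.37, -0.33, -0.31]), array([0.1, 0.8, 0.1]))
```

Request:
{"name": "jog_arm", "arguments": {
  "series": "1.6 -0.3 -0.3 0 0.8 0 5.5;1.7 0 0 0 0 0 5.5;0 0 0 0 0 0 5.5"
}}

```text
time: 4.15
tcp_pos: [0.6472, -0.2557, 0.0302]
orientation: [-0.936, 1.566, -1.091]
wrist_force: [0.1, -0.4, 0.2]
width: 0.0549
```

Run:
```python
from h import *
s=observe();print(s["tcp_pos"],s["wrist_force"],delta([.6462,-.2555,.028],toolR(np.radians(81))))
```

```text
[ 0.64722364 -0.25572532  0.03019022] [ 0.08645999 -0.38435547  0.20357496] (array([ 0.22,  0.01, -0.11]), array([0.1, 0.2, 0.2]))
```

Request:
{"name": "jog_arm", "arguments": {
  "series": "0 0 0 0 0 0 2;0 0 0 0 0 0 2;0 0 0 0 0 0 2;0 0 0 0 0 0 2;0 0 0 0 0 0 2;0 0 0 0 0 0 2",
  "newtons": 70
}}

```text
time: 4.9
tcp_pos: [0.648, -0.2561, 0.0318]
orientation: [-0.711, 1.564, -0.867]
wrist_force: [0.4, -0.1, -0.4]
width: 0.0201
```

Run:
```python
from h import *
s=observe();print(s["tcp_pos"],s["wrist_force"],s["width"],R.from_euler("xyz",s["orientation"]).as_matrix().round(4))
```

```text
[ 0.64799081 -0.25610455  0.0318343 ] [ 0.39924871 -0.05036791 -0.4110114 ] 0.020119974520799097 [[ 0.0044  0.1545  0.988 ]
 [-0.0051  0.988  -0.1545]
 [-1.     -0.0044  0.0051]]
```

The opening of 20 mm on a 28 mm handle isn't right, so I'll look.

Run:
```python
from h import *
im=eyes.read_camera("scene")[:,:,::-1];w=eyes.read_camera("wrist")[:,:,::-1]
A=cv2.resize(im[320:480,270:430],(480,480),interpolation=cv2.INTER_CUBIC)
B=cv2.resize(w,(320,240));C=eyes.read_camera("top")[80:250,400:560,::-1]
C=cv2.resize(C,(320,240))
cv2.imwrite("pics/g1.png",np.hstack([A,np.vstack([B,C])]))
```

```text
(no output)
```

View pics/g1.png

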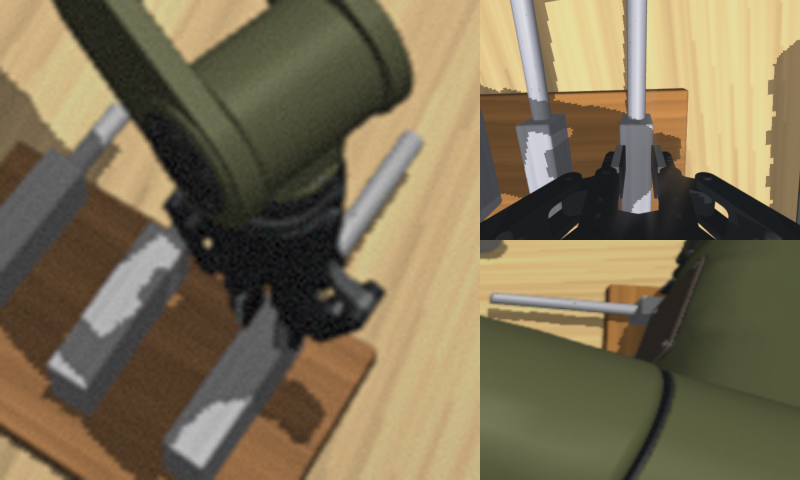

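Request:
{"name": "jog_arm", "arguments": {
  "series": "0 0 0 0 0 0 1;0 0 0 0 0 0 1;0 0 0 0 0 0 1"
}}

```text
time: 5.42
tcp_pos: [0.6479, -0.2561, 0.0317]
orientation: [-0.734, 1.564, -0.889]
wrist_force: [0.2, 1.1, -0.4]
width: 0.0099
```

Run:
```python
from h import *
s=observe();print(s["tcp_pos"],s["wrist_force"],s["width"])
w=eyes.read_camera("wrist")[:,:,::-1]
cv2.imwrite("pics/g2.png",cv2.resize(w[180:480,150:490],(680,600)))
```

```text
[ 0.64791569 -0.25607942  0.03168801] [ 0.21995783  1.06409898 -0.39415771] 0.009932962438338546
```

View pics/g2.png

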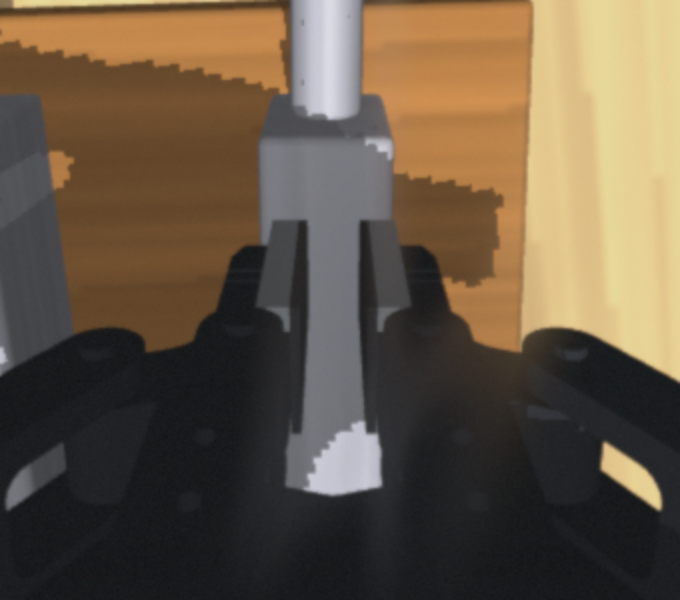

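Run:
```python
from h import *
c=eyes.calibration("wrist");s=observe();r=R.from_euler("xyz",s["orientation"])
f=lambda p:((proj(c,p)-[150,180])*2).round()
for dx in(0,-.02,-.04):
  for dz in(-.005,.005): print("tool",dx,dz,f(s["tcp_pos"]+r.apply([dx,0,dz])), f(s["tcp_pos"]+r.apply([dx,.011,dz])))
u=np.array([np.cos(np.radians(81)),np.sin(np.radians(81)),0]);n=np.array([u[1],-u[0],0]);o=np.array([.6465,-.2550,0])
for z in(.018,.058,.04):
  print(z,[f(o+u*a+n*b+[0,0,z]) for a in(.025,-.085) for b in(-.014,.014)])
print(f(o+u*.03+[0,0,.038]-n*.008),f(o+u*.03+[0,0,.038]+n*.008))
```

```text
tool 0 -0.005 [317. 200.] [316. 156.]
tool 0 0.005 [358. 200.] [358. 156.]
tool -0.02 -0.005 [315. 233.] [314. 185.]
tool -0.02 0.005 [360. 233.] [361. 185.]
tool -0.04 -0.005 [312. 275.] [312. 222.]
tool -0.04 0.005 [364. 275.] [365. 222.]
0.018 [array([275.,  83.]), array([387.,  83.]), array([281., 455.]), array([378., 455.])]
0.058 [array([262., 127.]), array([401., 128.]), array([271., 568.]), array([388., 568.])]
0.04 [array([268., 105.]), array([394., 105.]), array([276., 512.]), array([383., 512.])]
[295.  81.] [367.  81.]
```

Run:
```python
from h import *
s=observe();r=R.from_euler("xyz",s["orientation"]);o=[]
for n,(y,x,w) in{"scene":(380,320,100),"wrist":(180,220,200)}.items():
  im=np.ascontiguousarray(eyes.read_camera(n)[:,:,::-1]);c=eyes.calibration(n);k=400/w
  a=cv2.resize(im[y:y+w,x:x+w],(400,400),interpolation=cv2.INTER_CUBIC)
  for dx,col in((0,(0,0,255)),(-.02,(0,255,0)),(-.04,(255,255,0))):
    for dz in(-.005,.005):
      p=(proj(c,s["tcp_pos"]+r.apply([dx,.011,dz]))-[x,y])*k; cv2.circle(a,tuple(int(v) for v in p),3,col,-1)
  o.append(a)
cv2.imwrite("pics/g3.png",np.hstack(o))
```

```text
(no output)
```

View pics/g3.png

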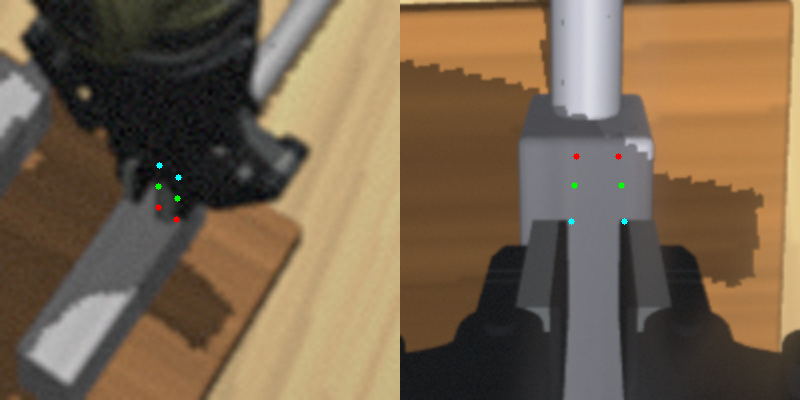

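The wrist view shows the pad tips in front of, and so above, the handle top. They appear about 35–40 mm behind the reported TCP, and the fingers met no resistance. I'll open and go lower in small steps, watching the force.

Request:
{"name": "jog_arm", "arguments": {
  "series": "0 0 0 0 0 0 5.5;0 0 0 0 0 0 5.5;0 0 0 0 0 0 5.5;0 0 0 0 0 0 5.5;0.5 0 0 0 0 0 5.5;0.4 0 -0.1 0 0 0 5.5;0 0 0 0 0 0 5.5"
}}

```text
time: 6.45
tcp_pos: [0.6467, -0.2559, 0.0217]
orientation: [-0.767, 1.565, -0.922]
wrist_force: [0.6, -0.7, -0.3]
width: 0.055
```

Request:
{"name": "jog_arm", "arguments": {
  "series": "0.2 0 0 0 0 0 5.5;0.2 0 0 0 0 0 5.5"
}}

```text
time: 6.7
tcp_pos: [0.6469, -0.2559, 0.0177]
orientation: [-0.741, 1.564, -0.896]
wrist_force: [0.4, -0.4, -0.2]
width: 0.0545
```

Request:
{"name": "jog_arm", "arguments": {
  "series": "0.2 0 0 0 0 0 5.5;0 0 0 0 0 0 5.5"
}}

```text
time: 6.95
tcp_pos: [0.6468, -0.2559, 0.0154]
orientation: [-0.757, 1.565, -0.912]
wrist_force: [-0.4, -0.8, -0.3]
width: 0.0549
```

Request:
{"name": "jog_arm", "arguments": {
  "series": "0.2 0 0 0 0 0 5.5;0.2 0 0 0 0 0 5.5;0 0 0 0 0 0 5.5"
}}

```text
time: 7.32
tcp_pos: [0.6469, -0.256, 0.0112]
orientation: [-0.742, 1.564, -0.897]
wrist_force: [0.5, -0.0, -0.4]
width: 0.055
```

Request:
{"name": "jog_arm", "arguments": {
  "series": "0.2 0 0 0 0 0 5.5;0.2 0 0 0 0 0 5.5;0 0 0 0 0 0 5.5"
}}

```text
time: 7.7
tcp_pos: [0.6469, -0.256, 0.0069]
orientation: [-0.742, 1.564, -0.897]
wrist_force: [0.5, 0.3, 0.2]
width: 0.0548
```

Request:
{"name": "jog_arm", "arguments": {
  "series": "0.2 0 0 0 0 0 5.5;0.2 0 0 0 0 0 5.5;0 0 0 0 0 0 5.5"
}}

```text
time: 8.07
tcp_pos: [0.6469, -0.256, 0.0026]
orientation: [-0.742, 1.564, -0.897]
wrist_force: [0.6, -0.6, -0.2]
width: 0.0551
```

No contact even at a reported TCP of 2.6 mm, below the board's top at 18 mm. So the real fingertips sit about 35 mm higher than reported, and I'll work with that offset.

Request:
{"name": "jog_arm", "arguments": {
  "series": "0.25 0 0 0 0 0 5.5;0.25 0 0 0 0 0 5.5;0.25 0 0 0 0 0 5.5;0 0 0 0 0 0 5.5"
}}

```text
time: 8.57
tcp_pos: [0.6469, -0.256, -0.0056]
orientation: [-0.753, 1.565, -0.908]
wrist_force: [0.3, -0.2, -1.0]
width: 0.055
```

Request:
{"name": "jog_arm", "arguments": {
  "series": "0.25 0 0 0 0 0 5.5;0.25 0 -0.1 0 0 0 5.5;0.2 0 0 0 0 0 5.5;0 0 0 0 0 0 5.5"
}}

```text
time: 9.07
tcp_pos: [0.6459, -0.2559, -0.013]
orientation: [-0.753, 1.565, -0.908]
wrist_force: [0.5, 0.2, 0.0]
width: 0.0552
```

Request:
{"name": "jog_arm", "arguments": {
  "series": "0 0 0 0 0 0 3.5;0 0 0 0 0 0 1.5;0 0 0 0 0 0 1.5;0 0 0 0 0 0 1.5;0 0 0 0 0 0 1.5",
  "newtons": 70
}}

```text
time: 9.7
tcp_pos: [0.646, -0.256, -0.0127]
orientation: [-0.724, 1.564, -0.879]
wrist_force: [-0.1, 0.1, 0.0]
width: 0.0274
```

Gripped at 27.4 mm. Now I'll lift and align it in front of the sleeve.

Request:
{"name": "jog_arm", "arguments": {
  "series": "-1 0 0 0 0 0 1.5;-2 0 0 0 0 0 1.5;-3 0 0 0 0 0 1.5;-3 0 0 0 0 0 1.5;0 0 0 0 0 0 1.5"
}}

```text
time: 10.32
tcp_pos: [0.6456, -0.2555, 0.0837]
orientation: [-0.673, 1.564, -0.828]
wrist_force: [-0.4, -0.6, -3.7]
width: 0.0271
```

Run:
```python
from h import *
s=observe();print(s["wrist_force"],s["width"],s["tcp_pos"],delta([.507,-.132,.0392],toolR(np.radians(82.3))))
```

```text
[-0.37060073 -0.60151839 -3.6699881 ] 0.02713526505639184 [ 0.64557719 -0.25545555  0.08369947] (array([  4.32,  10.08, -15.62]), array([-1.2,  0.3,  0.3]))
```

Request:
{"name": "jog_arm", "arguments": {
  "series": "0 2 -3.1 -1 0.3 0 1.5;0 2 -3.1 0 0 0 1.5;0 2 -3.1 0 0 0 1.5;0 2 -3.1 0 0 0 1.5;0 2 -3.1 0 0 0 1.5;2 0 0 0 0 0 1.5;2 0 0 0 0 0 1.5;0 0 0 0 0 0 1.5"
}}

```text
time: 11.32
tcp_pos: [0.4973, -0.1295, 0.0367]
orientation: [-2.726, 1.563, -2.863]
wrist_force: [-0.8, -0.5, -3.5]
width: 0.0269
```

Run:
```python
from h import *
s=observe();print(s["wrist_force"],s["width"],s["tcp_pos"],delta([.507,-.132,.0392],toolR(np.radians(82.3))))
a=eyes.read_camera("top")[110:210,250:450,::-1];b=eyes.read_camera("scene")[210:360,320:470,::-1]
cv2.imwrite("pics/a1.png",np.hstack([cv2.resize(a,(400,200),interpolation=cv2.INTER_CUBIC).repeat(1,0)[:200],np.zeros((200,0,3),np.uint8)]))
A=cv2.resize(a,(500,250),interpolation=cv2.INTER_CUBIC);B=cv2.resize(b,(300,300),interpolation=cv2.INTER_CUBIC)
A=np.vstack([A,np.zeros((50,500,3),np.uint8)])
cv2.imwrite("pics/a1.png",np.hstack([A,B]))
```

```text
[-0.75827957 -0.54783595 -3.45186991] 0.02693561626180613 [ 0.49734372 -0.12954039  0.03674689] (array([-0.25, -0.11,  0.99]), array([-0.2, -0.4,  0.2]))
```

View pics/a1.png

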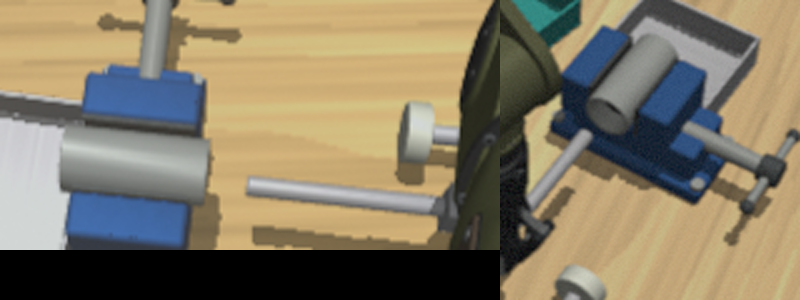

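Run:
```python
from h import *
ct,cs=eyes.calibration("top"),eyes.calibration("scene")
def tri(a,b):
    d1,d2=[v/np.linalg.norm(v) for v in(ray(ct,a),ray(cs,b))]
    t=np.linalg.lstsq(np.c_[d1,-d2],cs["eye"]-ct["eye"],rcond=None)[0]
    p,q=ct["eye"]+t[0]*d1,cs["eye"]+t[1]*d2;print((p+q)/2,"gap",np.linalg.norm(p-q))
tri((349.6,184.8),(362.3,277.5))
tri((332.4,178.8),(374.2,268))
s=observe();print(s["tcp_pos"],"expected tip",s["tcp_pos"]+R.from_euler("xyz",s["orientation"]).apply([-.0508,.175,0]))
print(onplane(ct,(349.6,184.8),.0875))
```

```text
[0.52196781 0.03931613 0.08937471] gap 0.00341820648176066
[0.53453071 0.07186656 0.09085799] gap 0.0038811186413571243
[ 0.49850667 -0.13000518  0.03837285] expected tip [0.52265129 0.04350084 0.08855592]
[0.52116255 0.03817579 0.0875    ]
```

Request:
{"name": "jog_arm", "arguments": {
  "series": "0 0 0.85 0 0 0 1.5;0 0 0 0 0 0 1.5"
}}

```text
time: 11.68
tcp_pos: [0.5084, -0.1316, 0.0396]
orientation: [-1.979, 1.567, -2.116]
wrist_force: [0.3, -0.2, -3.2]
width: 0.0274
```

Run:
```python
from h import *
s=observe();r=R.from_euler("xyz",s["orientation"]);print(s["tcp_pos"],"tip",s["tcp_pos"]+r.apply([-.0508,.171,-.001]),r.as_matrix().round(3)[:,1])
```

```text
[ 0.50836108 -0.13158553  0.03961182] tip [0.53089007 0.03812356 0.08975072] [ 0.137  0.991 -0.004]
```

Request:
{"name": "jog_arm", "arguments": {
  "series": "0 1.5 0 0 0 0 1.5;0 1.5 0 0 0 0 1.5;0 1.5 0 0 0 0 1.5"
}}

```text
time: 12.05
tcp_pos: [0.515, -0.0846, 0.0398]
orientation: [-1.841, 1.567, -1.98]
wrist_force: [0.4, 0.5, -3.0]
width: 0.027
```

Run:
```python
from h import *
s=observe();r=R.from_euler("xyz",s["orientation"]);print(s["tcp_pos"],"tip",s["tcp_pos"]+r.apply([-.0508,.171,-.001]),r.as_matrix().round(3)[:,1],s["wrist_force"],s["wrist_torque"])
```

```text
[ 0.51502044 -0.08463265  0.03983364] tip [0.53770085 0.08505459 0.08997823] [ 0.138  0.99  -0.004] [ 0.41247431  0.479159   -2.96805312] [-0.01330309  0.02361804  0.04104022]
```

Request:
{"name": "jog_arm", "arguments": {
  "series": "0 1 0 0 0 0 1.5;0 1 0 0 0 0 1.5;0 1 0 0 0 0 1.5;0 1 0 0 0 0 1.5;0 1 0 0 0 0 1.5"
}}

```text
time: 12.68
tcp_pos: [0.5224, -0.0327, 0.04]
orientation: [-1.621, 1.564, -1.759]
wrist_force: [-1.2, -5.5, -2.2]
width: 0.0267
```

Run:
```python
from h import *
s=observe();r=R.from_euler("xyz",s["orientation"]);print(s["tcp_pos"],"tip",s["tcp_pos"]+r.apply([-.0508,.171,-.001]),r.as_matrix().round(3)[:,1],s["wrist_force"],s["wrist_torque"])
```

```text
[ 0.52235809 -0.03267833  0.03995212] tip [0.54482683 0.13717771 0.08961824] [ 0.137  0.991 -0.007] [-1.23258092 -5.47261971 -2.22875771] [-0.68473963  0.09672534 -0.00860111]
```

The plug is sliding at about 5.5 N, so I'll keep on.

Request:
{"name": "jog_arm", "arguments": {
  "series": "0 1 0 0 0 0 1.5;0 1 0 0 0 0 1.5;0 1 -0.1 0 0 0 1.5;0 1 0 0 0 0 1.5;0 1 0 0 0 0 1.5;0 0 0 0 0 0 1.5"
}}

```text
time: 13.42
tcp_pos: [0.5285, 0.0204, 0.0397]
orientation: [-1.584, 1.563, -1.721]
wrist_force: [0.0, -0.5, -3.7]
width: 0.0274
```

Run:
```python
from h import *
s=observe();r=R.from_euler("xyz",s["orientation"]);print(s["tcp_pos"],"tip",s["tcp_pos"]+r.apply([-.0508,.171,-.001]),r.as_matrix().round(3)[:,1],s["wrist_force"],s["wrist_torque"])
im=eyes.read_camera("top")[:,:,::-1];cv2.imwrite("pics/top_p.png",im)
a=cv2.cvtColor(im[140:225,210:285],cv2.COLOR_BGR2GRAY);b=cv2.cvtColor(cv2.imread("pics/top0.png")[140:225,210:285],cv2.COLOR_BGR2GRAY)
d=cv2.absdiff(a,b)>40;ys,xs=np.nonzero(d);print(d.sum(),(xs.mean()+210,ys.mean()+140,xs.min()+210,xs.max()+210) if d.any() else "")
```

```text
[0.5285268  0.02039921 0.03971944] tip [0.5508912  0.19031195 0.08923845] [ 0.136  0.991 -0.007] [ 0.031371   -0.50884456 -3.72166731] [ 0.03163239 -0.00466242 -0.03351777]
4526 (np.float64(245.60517012814847), np.float64(180.79142730888202), np.int64(210), np.int64(284))
```

Run:
```python
from h import *
a=cv2.imread("pics/top_p.png")[120:240,190:350];b=eyes.read_camera("scene")[180:300,330:490,::-1]
cv2.imwrite("pics/p1.png",np.hstack([cv2.resize(v,(400,300),interpolation=cv2.INTER_CUBIC) for v in(a,b)]))
```

```text
(no output)
```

View pics/p1.png

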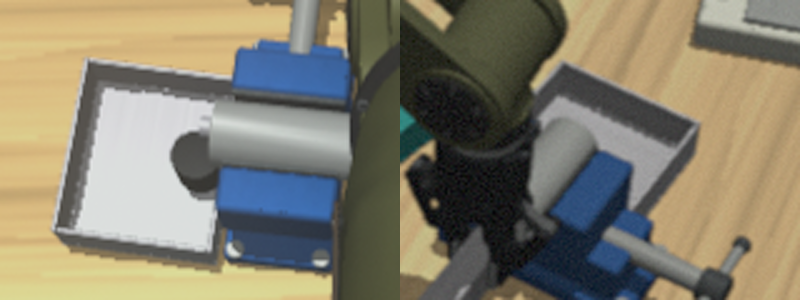

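The plug lies in the metal tray, dark disc at crop (195,160). I'll draw the drift straight back.

Request:
{"name": "jog_arm", "arguments": {
  "series": "0 -2 0 0 0 0 1.5;0 -2 0 0 0 0 1.5;0 -2 0 0 0 0 1.5;0 -2 0 0 0 0 1.5;0 -2 0 0 0 0 1.5;0 -2 0 0 0 0 1.5;0 -2 0 0 0 0 1.5;0 -2 0 0 0 0 1.5;0 0 0 0 0 0 1.5"
}}

```text
time: 14.65
tcp_pos: [0.5049, -0.1466, 0.041]
orientation: [-1.573, 1.563, -1.714]
wrist_force: [0.5, -0.4, -3.3]
width: 0.0272
```

Run:
```python
from h import *
s=observe();print(s["wrist_force"],s["tcp_pos"],delta([.646,-.256,.0837],toolR(np.radians(81.1))))
im=eyes.read_camera("top");c=eyes.calibration("top")
m=(im[150:225,215:276].max(2)<75).astype(np.uint8);n,l,st,ce=cv2.connectedComponentsWithStats(m)
for i in range(1,n):
  if st[i,4]>40:p=ce[i]+[215,150];print(st[i],p,onplane(c,p,.04))
```

```text
[ 0.46147767 -0.41152576 -3.31555363] [ 0.50489476 -0.14660689  0.04104613] (array([-4.2 , -8.89, 15.51]), array([0.8, 0. , 0.5]))
[45 23 13  9 86] [266.11627907 176.96511628] [0.55844403 0.20359624 0.04      ]
[45 36 16 11 87] [269.1954023  192.24137931] [0.52585844 0.19738413 0.04      ]
```

Request:
{"name": "jog_arm", "arguments": {
  "series": "-2.2 0 0 0.8 0 0.5 1.5;-2.2 -1.5 2.6 0 0 0 1.5;0 -1.5 2.6 0 0 0 1.5;0 -1.5 2.6 0 0 0 1.5;0 -1.5 2.6 0 0 0 1.5;0 -1.5 2.6 0 0 0 1.5;0 -1.2 2 0 0 0 1.5;0 0 0 0 0 0 1.5"
}}

```text
time: 15.7
tcp_pos: [0.6445, -0.2512, 0.0847]
orientation: [2.347, 1.567, 2.197]
wrist_force: [-0.3, 0.1, -3.1]
width: 0.0269
```

Run:
```python
from h import *
s=observe();print(s["wrist_force"],s["tcp_pos"],s["width"],delta([.646,-.256,.0],toolR(np.radians(81.1))))
```

```text
[-0.34528316  0.10506258 -3.10851953] [ 0.64448157 -0.25119093  0.08470718] 0.026869291352516218 (array([ 8.47, -0.48,  0.25]), array([ 0.3, -0.2, -0.2]))
```

Request:
{"name": "jog_arm", "arguments": {
  "series": "2.5 -0.5 0.2 0.3 -0.2 -0.2 1.5;3 0 0 0 0 0 1.5;2.4 0 0 0 0 0 1.5;0.6 0 0 0 0 0 1.5;0 0 0 0 0 0 1.5"
}}

```text
time: 16.32
tcp_pos: [0.6451, -0.2518, -0.0019]
orientation: [2.225, 1.571, 2.072]
wrist_force: [0.1, -0.3, -3.4]
width: 0.027
```

Run:
```python
from h import *
s=observe();print(s["wrist_force"],s["tcp_pos"],s["width"],delta([.646,-.256,-.0127],toolR(np.radians(81.1))))
```

```text
[ 0.12259913 -0.29605337 -3.41899403] [ 0.64507797 -0.25180704 -0.00186357] 0.02699357907967446 (array([ 1.08, -0.4 ,  0.16]), array([ 0.1, -0. , -0. ]))
```

Request:
{"name": "jog_arm", "arguments": {
  "series": "0.6 -0.4 0.1 0 0 0 1.5;0.25 0 0 0 0 0 1.5;0.15 0 0 0 0 0 1.5;0 0 0 0 0 0 1.5"
}}

```text
time: 16.82
tcp_pos: [0.6465, -0.2565, -0.0098]
orientation: [-0.255, 1.567, -0.408]
wrist_force: [-0.0, 0.4, -2.6]
width: 0.0271
```

Request:
{"name": "jog_arm", "arguments": {
  "series": "0.15 0 0 0 0 0 1.5;0 0 0 0 0 0 1.5"
}}

```text
time: 17.08
tcp_pos: [0.6466, -0.2565, -0.0111]
orientation: [-0.245, 1.567, -0.398]
wrist_force: [-0.2, 1.0, -3.2]
width: 0.0274
```

Request:
{"name": "jog_arm", "arguments": {
  "series": "0.1 0 0 0 0 0 1.5;0 0 0 0 0 0 1.5"
}}

```text
time: 17.32
tcp_pos: [0.6467, -0.2565, -0.0121]
orientation: [-0.25, 1.567, -0.403]
wrist_force: [0.3, 0.1, -2.3]
width: 0.0272
```

Request:
{"name": "jog_arm", "arguments": {
  "series": "0.1 0 0 0 0 0 1.5;0 0 0 0 0 0 1.5"
}}

```text
time: 17.58
tcp_pos: [0.6469, -0.2566, -0.0126]
orientation: [-0.275, 1.566, -0.428]
wrist_force: [-0.7, -0.4, -2.4]
width: 0.0269
```

Request:
{"name": "jog_arm", "arguments": {
  "series": "0.05 0 0 0 0 0 3;0 0 0 0 0 0 4;0 0 0 0 0 0 5.5;0 0 0 0 0 0 5.5;0 0 0 0 0 0 5.5"
}}

```text
time: 18.2
tcp_pos: [0.6475, -0.2569, -0.0123]
orientation: [-0.266, 1.564, -0.419]
wrist_force: [-0.3, 0.1, 0.3]
width: 0.0549
```

Request:
{"name": "jog_arm", "arguments": {
  "series": "-2 0 0 0 0 0 5.5;-3 0 0 0 0 0 5.5;-5 0 0 0 0 0 5.5;-6 0 0 0 0 0 5.5;-6 0 -4 0 0 0 5.5;0 0 -6 0 0 0 5.5;0 0 -6 0 0 0 5.5;0 0 -6 0 0 0 5.5;0 0 0 0 0 0 5.5"
}}

```text
time: 19.32
tcp_pos: [0.4287, -0.2223, 0.2141]
orientation: [-0.345, 1.552, -0.498]
wrist_force: [0.0, -0.6, 1.2]
width: 0.0552
```

Run:
```python
from h import *
s=observe();print(s["time"],s["tcp_pos"],s["wrist_force"])
im=eyes.read_camera("top")[:,:,::-1];cv2.imwrite("pics/top_e.png",im);sc=eyes.read_camera("scene")[:,:,::-1];cv2.imwrite("pics/scene_e.png",sc)
f=lambda v,w,h:cv2.resize(v,(w,h),interpolation=cv2.INTER_CUBIC)
im0=cv2.imread("pics/top0.png")
L=np.vstack([f(im0[100:160,400:550],500,200),f(im[100:160,400:550],500,200),f(im[130:220,205:355][:60],500,200)])
Rr=np.vstack([f(im[130:230,200:300],300,300),f(sc[350:480,310:440],300,300)])
cv2.imwrite("pics/e1.png",np.hstack([L,Rr]))
```

```text
19.325 [ 0.42867911 -0.22229546  0.2140512 ] [ 0.03093162 -0.59202705  1.24647211]
```

View pics/e1.png

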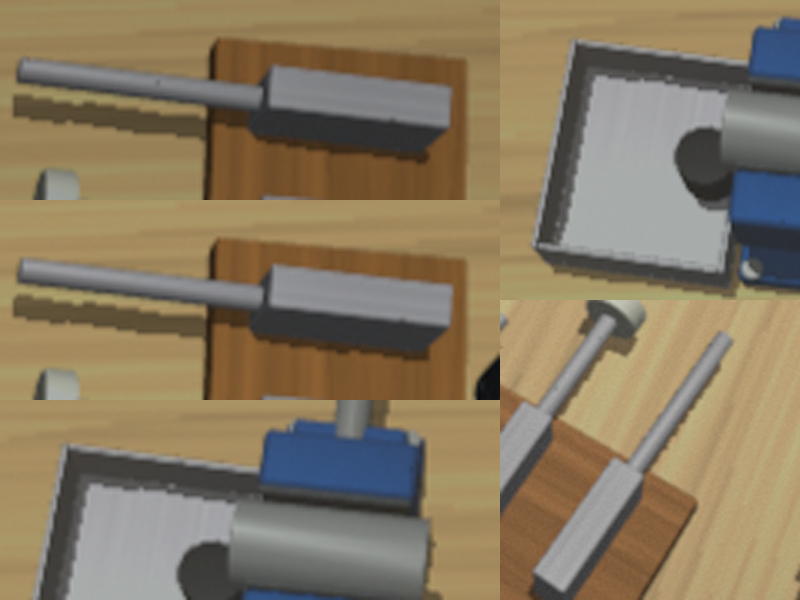

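Run:
```python
from h import *
c=eyes.calibration("top");P=lambda u,v:(200+(u-500)/3,130+v/3)
a,b=onplane(c,P(573,40),.045),onplane(c,P(537,246),.045);print(a,b,np.linalg.norm(a-b))
u=np.array([.135,.991,0]);ctr=(a+b)/2-.065*u;print("tray ctr",ctr)
for z in(.044,.024):
  p=onplane(c,P(701,163),z);print(z,(p-ctr)@u,(p-ctr)@[.991,-.135,0])
s=observe();print(s["time"],s["qd"].round(4))
```

```text
[0.6316884  0.28891846 0.045     ] [0.48625017 0.31011388 0.045     ] 0.14697456764827246
tray ctr [0.55019429 0.23510117 0.045     ]
0.044 -0.034684270198961406 -0.004225789091130182
0.024 -0.03128904519207543 0.0022452073624424696
19.425 [ 0.0117  0.0505 -0.035   0.0023 -0.0055  0.0019]
```

Plug sits at about x -33 mm in the tray frame, inside ±60. The drift is back where it lay, and the arm is clear.

Request:
{"name": "jog_arm", "arguments": {
  "series": "0 0 0 0 0 0 5.5;0 0 0 0 0 0 5.5;0 0 0 0 0 0 5.5;0 0 0 0 0 0 5.5"
}}

```text
time: 19.92
tcp_pos: [0.4341, -0.2236, 0.2146]
orientation: [-0.338, 1.55, -0.489]
wrist_force: [0.1, -0.3, 0.3]
width: 0.0551
```

```bash
python3 -c "
from cell import arm;print(arm.finish_job())"
```

```text
the job is handed in; nothing more can be done
None
```

I drove the plug out of the sleeve into the metal tray with the long drift, laid the drift back on the board, and handed the job in at about 19.9 s; no verdict was given.

- **Pushing:** the plug slid at about 5.5 N. The force fell away once the drift's tip was through the far end.
- **Last checks:** in the tray frame the plug sits about 33 mm short of centre along x and within 5 mm of centre across. The drift lies level, and in the before and after pictures it matches its starting place to about 1–2 mm. The gripper was open and about 0.2 m away from it.
- **What disagreed:** the first grasp closed on air. The real fingertips stood about 35 mm higher than the reported tool position implied. I lowered in small steps with force checks, gripped at 27 mm opening, and allowed for the offset from then on.
- **Overshoot:** one sideways move before the insertion went about 1 cm too far. I corrected it from a two-camera fix of the drift's tip before going into the sleeve.

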